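# Reset the bench power unit with its key

### The arm

A 6-joint arm with a two-finger parallel gripper is mounted at the origin on the work surface. World frame = base frame: x ahead of the robot, y to its left, z up, the work surface at z = 0. Lengths are in mm, angles in degrees, forces in N, time in s.
With the tool pointing down it reaches from about 350 to 850 mm from the base axis. Payload 8.1 kg.
Tool frame: the origin (TCP) lies between the finger pads, 19 mm behind the fingertips; this is the grasp point; z points along the fingers, y is the line along which they close (so a half turn about z gives the same grasp; the last joint's range is limited). The gripper opens to 85 mm and grips with 20 to 120 N. Pads are 22 mm wide; open, the fingers measure 114 mm over their backs; the gripper's body (76 mm by 85 mm) begins 54 mm behind the grasp point. The pads swing forward as they close: fully open they stand 13 mm farther back than shut.
Start: joints at [-72.789, 7.471, 85.268, -0, 87.261, -4.893], TCP at [225.8, -555.895, 249.992] pointing down, gripper open.
Joint ranges: [-169.43, 169.43], [-51.17, 129.36], [1.28, 143.12], [-76.62, 256.62], [0, 156.53], [-152.29, 152.29]. Speed limits (degrees/s): [136.94, 136.94, 159.86, 180, 180, 180].

### API

Orientations are given as [roll, pitch, yaw] about the fixed x, y, z axes, in that order (R = Rz(yaw) Ry(pitch) Rx(roll)).
In Python, from bench import r gives the robot as it stands. The module is installed in compiled form; this text tells all that it offers.
- The arm moves only by the tool jog_arm, never from a script. Its argument "rows" is a list of rows, each a list of 2 entries, a list of its own where there are three numbers: the shift along the tool's x, y, z in mm, then the turn, a rotation vector about the tool's x, y, z in rad. A call has 1 to 10 rows; each row is the pose to reach, as a shift and turn from the pose commanded when the call began, along the tool's axes at that moment; what a row does not reach only later rows make up. A row lasts 1/10 s, in which the tool goes at most 50 mm and 8.59 degrees, less where a joint would pass 70% of its speed; a pose out of reach is approached as far as the arm can. A call with a gripper value outside its range is refused whole. "grip" is the finger opening in mm, from 0 to 85.4, set as the call begins (left out, the last holds). The fingers move at their own pace and stop on an object; "force" is the grip in N (left out, the last holds). Time passes only in rows, so rows that repeat a pose let the fingers close. It gives the time, the measured TCP pose, the force, the opening and the grip force at its end, in the units of the state.
- r.sense(): the state, without advancing time (a new reading comes with each control period).
- r.snapshot(name): name is "scene" or "top"; returns (picture, depth): 384x512x3 uint8, blue, green, red; 384x512 float32, mm along the optical axis (not along the pixel's ray), 0 where there is no reading.
- r.camera_params(name): a dict with "fx", "fy", "cx", "cy" (pixels), "pose" (4x4, takes a point from camera to world coordinates). Camera axes: x right, y down, z forward; pixel columns grow to the right and rows downward; lengths in mm; the calibration is good to about 2 mm. A picture is of the moment at which its call begins. camera_params takes no time and is no camera call.
- r.hand_in(): hands the job in; it is judged then, once.
The state is a dict: "time": time; "joint_pos": joint angles; "qd": joint speeds; "joint_efforts": joint torques, N m; "tool_pos": TCP position; "tcp_rot": TCP orientation; "ft_force": force on the tool from outside, world axes, zero at the start; "wrist_torque": the same for the moment, N m; "finger_gap": finger opening in mm; "grip_force": force on a finger pad.
Only numpy, scipy, OpenCV 4.12 (cv2) and the standard library are available. Lean on these libraries where they do the work, as an engineer would, in place of code of your own. Each camera call takes 0.05 s, during which the arm holds its last target. There are 200 camera calls.

### The job

Take the key with the red bow from its red stand, push it fully home into the keyhole on top of the grey power unit and turn it gently clockwise (seen from above) until the switch meets its stop. Hold it there for a moment, turn it back home, pause, draw it out, and put it back upright and fully down in its red stand. Never force the key or switch, let go at the end, and leave everything else where it is.

Things in the scene. Friction and masses are not known exactly. Their poses are not given: they have to be found in the camera images.
- key: the key, RED bow, 74 mm long, 70 g, upright in the red stand. Origin: tip (lower end) of the shaft, on its axis; z up the shaft. Shaft 8 mm diameter, z=0 to 30 mm, last 3 mm tapered. One flat bit reaches along +x to 18 mm from the axis, 5 mm thick (y), z=4 to 14 mm. Round collar 15 mm diameter, z=30 to 36 mm: its underside rests on the lock face (or stand) when the key is fully in
- key_grip (a point): where to hold the key: on its axis 60 mm above the tip, axes as the key's. The flat bow is 30 mm (x) by 10 mm (y), z=36 to 74 mm above the tip: pinch it across y. With the TCP here the fingertips just clear the collar
- keyhole (a point): centre of the keyhole on the turret's top face, 134 mm above the bench; z up, x along the slot for the bit (red line on this side). Shaft hole 9.6 mm square; slot 7 mm wide, to 19 mm from the centre. Plate 12 mm thick, a cavity under it: the key, its x along this x, goes 30 mm down till its collar meets the face; its bit can then turn below the plate, which holds it in while turned
- rotor (a joint): spring-loaded switch in the lock, rad: 0 at rest, 0.5 at its hard stop, growing with the key turned clockwise seen from above. The key first turns freely 0.1 to 0.7 rad (unknown, differs each time), then its bit, 14.5 mm off the axis, pushes the switch: 0.02 rising to 0.05 N m at the stop, which comes after 0.6 to 1.3 rad of key turn and must be felt. Over 0.2 N m (15 N at the bit) forces it
- power_unit: grey steel box fixed to the bench, 220 (x) x 160 (y) x 90 mm tall; in the middle of its top the key-switch turret, 56 x 56 mm and 44 mm tall. Origin under its centre, x along the keyhole's x. At the turret's foot an orange pointer turns with the switch from a green mark (rest) to a red one (stop); the spring returns it. The key itself is home when its x lies along the slot again
- stand_mouth (a point): centre of the pocket mouth of the RED key stand, on its top face 44 mm above the bench; z up, x along the pocket's slot for the bit. Fixed block 54 x 54 mm on a foot 66 x 66 mm. Shaft hole 12 mm square, slot 9.4 mm wide to 20.5 mm from the centre, 38 mm deep: the key stands with its tip 30 mm below this point, collar on the top face, its x along this x
- spare_stand_mouth (a point): the same point of the BLUE stand, which holds the other key
- spare_key: the other key, exactly like the task's key but with a BLUE bow, standing in the blue stand; not to be used. Origin at the tip of its shaft
- mug: white mug, 80 mm across and 95 mm tall; origin under its centre
- mic: black hand microphone lying flat, 75 x 52 x 26 mm; origin under its centre
- screwdriver: screwdriver lying on the bench, its origin on the bench under it
- wrench: steel wrench lying on the bench, its origin on the bench under it
- jar: amber glass jar with steel lid, 60 mm across, 80 mm tall; origin under its centre
- tape: roll of black tape lying flat, 90 mm across, 22 mm tall; origin under its centre
There are look-alikes about, which are no part of the job. Of the things shaped like the part that bears stand_mouth, the red one is meant.

How it is judged (in metres and radians):
On the way, in this order (a step that is already met when the one before it is completed fails the run):
1. the key is fully home in the lock: tip at least 28 mm below the face, upright (z of key in the frame of keyhole below -0.028 m and horizontal distance between key and keyhole below 0.004 m and angle between key's own z axis and vertical below 0.1 rad), for 0.1 s.
2. the key, still in the lock, has turned the switch to its stop (rotor above 0.46 rad) and held it 0.2 s (value of joint rotor above 0.46 rad and z of key in the frame of keyhole below -0.024 m), for 0.2 s.
3. the key is back home in line with the slot (within 0.15 rad), still in the lock, and the switch is at rest (rotor below 0.08) (value of joint rotor below 0.08 rad and angle between the x axis of key and the x axis of keyhole, either way round below 0.15 rad and z of key in the frame of keyhole below -0.018 m), for 0.1 s.
4. the key is drawn clear of the lock, its tip above the face (z of key in the frame of keyhole above 0.005 m), for 0.1 s.
At the end, for the whole second after the job is handed in: The red key stands upright (within 0.12 rad) in the red stand's pocket, within 4 mm of its centre and its tip at least 27 mm below the mouth (collar down), at rest, and the switch is at rest (rotor below 0.08 rad) (horizontal distance between key and stand_mouth below 0.004 m and z of key in the frame of stand_mouth below -0.027 m and angle between key's own z axis and vertical below 0.12 rad and linear speed of key below 0.02 m/s and value of joint rotor below 0.08 rad); the robot touches nothing.
It fails at once if the switch is forced: more than 15 N between key and switch (contact force between key and rotor_c0 above 15 N).
It fails at once if the key is rammed against the power unit with more than 40 N (contact force between key and power_unit above 40 N).
It fails at once if the power unit is hit by the gripper with more than 20 N (contact force between the arm and power_unit above 20 N).
It fails at once if the spare key is lifted or shifted by more than 15 mm (distance of spare_key from where it was at the start of the episode above 0.015 m).
It fails at once if another thing on the bench is moved by more than 30 mm (distance of any of mug, mic, screwdriver, wrench, jar, tape from where it was at the start of the episode above 0.03 m).
It also fails if it takes over 72 s, if anything falls off the work surface, if the arm or the gripper's body presses on something with over 40 N, if the wrist force passes 120 N, or if a joint passes its speed limit or range.

## Working session

There is one attempt and no reset: what is moved stays moved. The work goes in short steps, Python scripts to look and compute and a tool call to move; the robot and the scene stay as the last step left them, time stands still between calls to the robot, and variables do not carry over. Pictures are saved under pics/ and viewed, at most 10 in all, crops included, and the job is handed in when it is done.

Besides the shell and the picture viewer there is one more tool, called after "Emit:" as name(argument=value, ...), one argument or row to a line, values as JSON. jog_arm: Moves the arm, as the interface text tells. Its arguments: {"type":"object","properties":{"rows":{"type":"array"},"grip":{"type":"number"},"force":{"type":"number"}},"required":["rows"]}

```bash
mkdir -p pics
python3 - <<'E'
from bench import r
import cv2,numpy as np
for n in("scene","top"):
    p,d=r.snapshot(n); cv2.imwrite(f"pics/{n}0.png",p); np.save(f"{n}0.npy",d)
    c=r.camera_params(n); print(n,c["fx"],c["fy"],c["cx"],c["cy"],np.round(c["pose"],3).tolist())
s=r.sense();print({k:np.round(v,2).tolist() for k,v in s.items()})
E
```

```text
scene 444.70341263353913 444.70341263353913 256.416556889446 196.00771696156403 [[-0.794, 0.523, -0.308, 1077.303], [0.607, 0.69, -0.393, 621.485], [0.007, -0.499, -0.866, 1495.891], [0.0, 0.0, 0.0, 1.0]]
top 418.3987812074121 418.3987812074121 256.69727546154905 189.20589192413408 [[-0.015, -0.992, 0.128, 384.774], [-1.0, 0.017, 0.019, -49.511], [-0.021, -0.128, -0.992, 1360.182], [0.0, 0.0, 0.0, 1.0]]
{'time': 0.1, 'joint_pos': [-72.79, 7.51, 85.32, -0.0, 87.26, -4.89], 'qd': [0.05, -0.07, -0.18, 0.08, -0.06, 0.09], 'joint_efforts': [0.0, -57.1, -50.19, -0.0, 0.01, -0.0], 'tool_pos': [225.63, -555.44, 249.04], 'tcp_rot': [-179.9, -0.01, 22.1], 'ft_force': [-0.29, 1.27, -0.39], 'wrist_torque': [0.0, -0.03, -0.02], 'grip_force': 0.0, 'finger_gap': 85.26}
```

View pics/scene0.png

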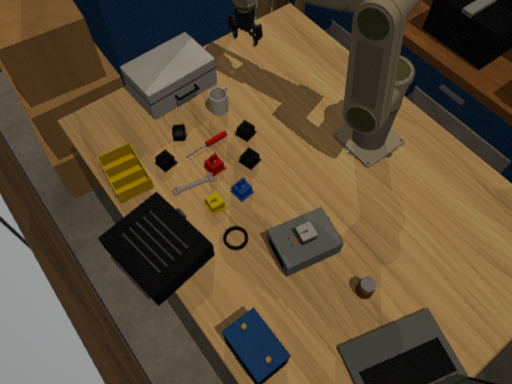

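View pics/top0.png

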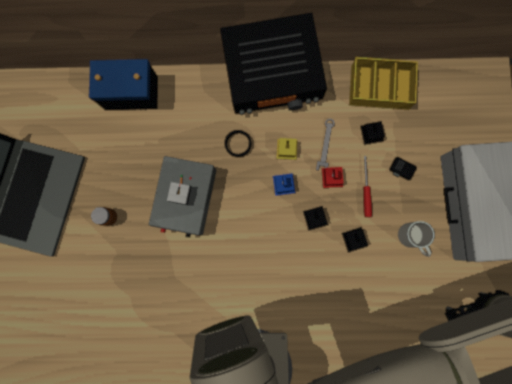

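Scene shows the red stand at top (333,177)/scene (214,164). The look-alikes are the blue stand at top (285,184), the yellow at (288,148) and black blocks at (373,132), (316,217), (355,239). The power unit's turret is at top (179,193)/scene (306,232). I choose the red one and check it in a close crop.

Run:
```python
import cv2,numpy as np
t=cv2.imread("pics/top0.png");s=cv2.imread("pics/scene0.png")
f=lambda im,u,v,h:cv2.resize(im[v-h:v+h,u-h:u+h],(300,300),interpolation=cv2.INTER_CUBIC)
a=np.vstack([np.hstack([f(t,333,177,18),f(s,214,164,18)]),np.hstack([f(t,183,193,25),f(s,303,234,25)])])
cv2.imwrite("pics/crop1.png",np.clip(a*1.6,0,255).astype(np.uint8))
```

```text
(no output)
```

View pics/crop1.png

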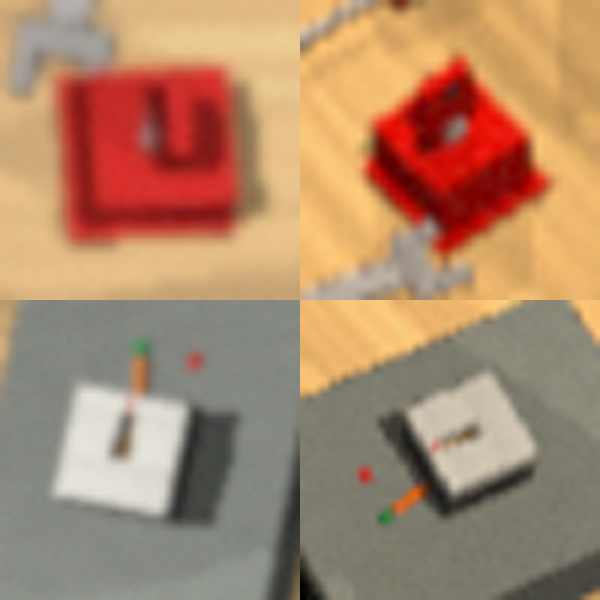

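The crop confirms it. The red bow stands in the red stand, grey collar at crop (150,135), with the slot going up in the top image (+x). The lock's slot with its red line also points up (+x), and the pointer sits at green.

```bash
cat > h.py <<'E'
from bench import r
import cv2,numpy as np
def cam(n):
    c=r.camera_params(n); return c,np.array(c["pose"])
def ray(n,uv,z):
    c,P=cam(n); uv=np.atleast_2d(np.array(uv,float))
    d=np.c_[(uv[:,0]-c["cx"])/c["fx"],(uv[:,1]-c["cy"])/c["fy"],np.ones(len(uv))]@P[:3,:3].T
    o=P[:3,3]; z=np.broadcast_to(z,len(uv)); return o+d*((z-o[2])/d[:,2])[:,None]
def cloud(n,dep):
    c,P=cam(n); v,u=np.mgrid[:384,:512]
    p=np.stack([(u-c["cx"])/c["fx"]*dep,(v-c["cy"])/c["fy"]*dep,dep],-1)
    return p@P[:3,:3].T+P[:3,3]
def rect(n,m,z):
    """min-area rectangle, in world mm, of mask pixels' corners cast to height z"""
    v,u=np.nonzero(m); w=ray(n,np.c_[u,v],z)[:,:2].astype(np.float32)
    (c,s,a)=cv2.minAreaRect(w); return np.round(w.mean(0),1),np.round(c,1),np.round(s,1),round(a,1),len(u)
def biggest(m):
    k,l,st,_=cv2.connectedComponentsWithStats(m.astype(np.uint8)); return l==1+np.argmax(st[1:,4]) if k>1 else m
E
python3 - <<'E'
from h import *
roi={"top":[(179,193),(333,177)],"scene":[(306,232),(214,164)]}
for n in roi:
    im=cv2.imread(f"pics/{n}0.png"); X=cloud(n,np.load(f"{n}0.npy")); hsv=cv2.cvtColor(im,cv2.COLOR_BGR2HSV)
    z=X[...,2]; v,u=np.mgrid[:384,:512]
    near=lambda c,h:(abs(u-c[0])<h)&(abs(v-c[1])<h)
    t=near(roi[n][0],22); g=im.min(2).astype(int)
    print(n,"turret z",np.median(z[t&(z>128)]), "img",rect(n,biggest(t&(g>105)&(z>110)),134),"dep",rect(n,biggest(t&(z>125)),134))
    hole=t&(z>110)&(hsv[...,1]>60)
    k=near(roi[n][1],22); red=((hsv[...,0]<10)|(hsv[...,0]>170))&(hsv[...,1]>150)
    f=k&red&(z>38)&(z<52); print("stand face",rect(n,f,44),np.median(z[f]))
    f=k&red&(z>-3)&(z<38); print("foot+side",rect(n,f,10))
    f=k&(z>70); print("bow",f.sum(),rect(n,f,z[f]), z[f].max(), X[f].mean(0).round(1))
    f=k&red&(z>110);print("bowtop",f.sum(),rect(n,f,118) if f.any() else 0)
    c=roi[n][1];print(z[c[1]-10:c[1]+10,c[0]-10:c[0]+12].round().astype(int))
E
```

```text
top turret z 133.08425471124747 img (array([536.7, 209.4], dtype=float32), array([537.2, 209.1]), array([55.2, 54.7]), 78.1, 314) dep (array([535.9, 208.2], dtype=float32), array([536.2, 208. ]), array([57.8, 55.9]), 77.7, 346)
stand face (array([ 593.6, -267.8], dtype=float32), array([ 594.5, -268.9]), array([54.1, 54.6]), 89.0, 231) 43.44816243408832
foot+side (array([ 585.6, -261.4], dtype=float32), array([ 595.8, -270.8]), array([65.3, 67.6]), 3.4, 128)
bow 47 (array([ 562.8, -235.7], dtype=float32), array([ 489.7, -168.2]), array([ 25.6, 315.8]), 46.1, 47) 1360.1817673015642 [ 562.8 -235.7  275. ]
bowtop 0 0
[[  -7    2    8    9    4    5    4    0    1   46   44   45   42   42
    46   43   44   42   38    1   -2    4]
 [   8    7   41   42   39   46   50   45   44   43   48   40   44   46
    43   43   45   47   43    1    0   -3]
 [   9   28   43   42   42   44   47   47   42   42   41   83   89   88
    86   47   45   43   41   -1   -3   -2]
 [   7   26   45   40   45   46   42   44   41   20   25   81   91   91
    85   46   43   43   44   -2   -2   -2]
 [   5   19   43   
[... 3602 characters left out ...]
2  43  42  42  47  35  39  34
   28  16  -1  -1]
 [  2   6   6  15  29  39  41  38  38  33  40  42  40  37  27  27  21  18
   15  11   6   3]
 [ -1   3   6  11  17  34  31  36  41  42  42  44  37  37  26  26  22  11
    1   2   5   1]
 [ -4   0   5   7  12  16  28  31  43  39  34  28  24  27  14  19  14   4
    3  -5   4   1]
 [ -5   0  -4   7   8   8  14  23  43  30  33  21  19  20  16   3   9  -4
    3   3  -5   0]
 [ -2  -3   0  -4   8  10   8  15  30  23  23  21  14   4   4   5   5   4
    4  -4  -1  -7]
 [  2   4  -5  -7   0  11  -5   9  20  19  17  10  13   2   4   4  -7  -3
   -7  -6  -4  -1]
 [ -5   0  -5  -2  -6  -4   0   6   9  12   8   4  -5   1   5  -3  -5 -11
   -4  -4   0   0]]
```

```bash
python3 - <<'E'
from h import *
v,u=np.mgrid[:384,:512]
for n,c in (("top",(333,177)),("scene",(214,164))):
    im=cv2.imread(f"pics/{n}0.png"); z=cloud(n,np.load(f"{n}0.npy"))[...,2]; hsv=cv2.cvtColor(im,cv2.COLOR_BGR2HSV)
    k=(abs(u-c[0])<18)&(abs(v-c[1])<18); red=((hsv[...,0]<10)|(hsv[...,0]>170))&(hsv[...,1]>140)
    f=k&red&(z>80)&(z<100); print(n,"bowtop",rect(n,f,88))
    # foot outline angle: convex hull of red silhouette at z=0..., edges
    s=biggest(k&red); print("silh",rect(n,s,22))
    h=cv2.approxPolyDP(cv2.convexHull(np.c_[u[s],v[s]].astype(np.int32)),1.5,True)[:,0]; w=ray(n,h,0)[:,:2]; print(h.tolist())
    d=np.roll(w,-1,0)-w; print([(round(float(np.hypot(*e))),round(float(np.degrees(np.arctan2(e[1],e[0]))%90),1)) for e in d])
    # shaded top face angle
    f=k&red&(z>38)&(z<52)
    h=cv2.approxPolyDP(cv2.convexHull(np.c_[u[f],v[f]].astype(np.int32)),1.5,True)[:,0]; w=ray(n,h,44)[:,:2]
    d=np.roll(w,-1,0)-w; print("face",w.round().tolist(),[(round(float(np.hypot(*e))),round(float(np.degrees(np.arctan2(e[1],e[0]))%90),1)) for e in d])
    g=k&(z>30)&(z<66)&(hsv[...,1]<110); print("collar",rect(n,g,50))
E
python3 - <<'E'
import cv2,numpy as np
t=cv2.imread("pics/top0.png");s=cv2.imread("pics/scene0.png")
f=lambda im,u,v,h:cv2.resize(im[v-h:v+h,u-h:u+h],(380,380),interpolation=cv2.INTER_NEAREST)
cv2.imwrite("pics/crop2.png",np.clip(np.hstack([f(t,333,177,12),f(s,214,164,12)])*1.7,0,255).astype(np.uint8))
E
```

```text
top bowtop (array([ 595.6, -268.5], dtype=float32), array([ 593.6, -267.8]), array([ 9.2, 28.1]), 87.8, 33)
silh (array([ 593.3, -268.6], dtype=float32), array([ 593.2, -269. ]), array([67.9, 65.3]), 89.0, 422)
[[342, 186], [323, 187], [322, 168], [341, 167], [343, 175]]
[(62, 2.0), (63, 1.0), (62, 2.0), (27, 11.5), (37, 82.5)]
face [[570.0, -295.0], [568.0, -244.0], [619.0, -243.0], [621.0, -290.0]] [(51, 2.6), (51, 1.5), (48, 2.8), (52, 4.7)]
collar (array([nan, nan], dtype=float32), array([0., 0.]), array([0., 0.]), 0.0, 0)
scene bowtop (array([ 601.9, -261.4], dtype=float32), array([ 601.6, -262.4]), array([29.5, 14.4]), 21.3, 20)
silh (array([ 599.6, -264.1], dtype=float32), array([ 600. , -265.8]), array([74.8, 87.1]), 2.2, 302)
[[225, 168], [213, 176], [204, 167], [205, 160], [215, 153], [223, 162]]
[(60, 2.2), (57, 4.5), (34, 49.2), (52, 4.5), (56, 0.4), (31, 70.0)]
face [[577.0, -232.0], [628.0, -235.0], [625.0, -286.0], [574.0, -278.0]] [(51, 86.8), (52, 87.7), (52, 80.3), (46, 86.1)]
collar (array([ 597.6, -260.2], dtype=float32), array([ 597.6, -260.2]), array([9.7, 3.1]), 14.8, 4)h.py:16: RuntimeWarning: Mean of empty slice.
  (c,s,a)=cv2.minAreaRect(w); return np.round(w.mean(0),1),np.round(c,1),np.round(s,1),round(a,1),len(u)
  ret = um.true_divide(
```

View pics/crop2.png

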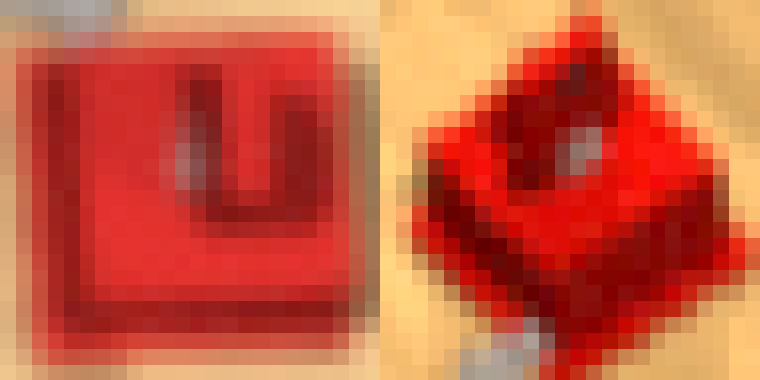

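The red bow, a bar at crop 1 (250,110), stands on the collar at (185,155). The slot opening is on its +x side. The key is at about (596,-267), yaw 2°, and the lock at about (537,209), yaw -12°. I'll grasp with tool yaw 182°, so that joint 6 has room for the clockwise turn.

Emit:
jog_arm(
  rows=[
    [[45, -13, 3], [0, 0, -0.14]],
    [[90, -26, 6], [0, 0, -0.28]],
    [[135, -38, 9], [0, 0, -0.42]],
    [[181, -51, 12], [0, 0, -0.56]],
    [[226, -64, 15], [0, 0, -0.7]],
    [[271, -77, 18], [0, 0, -0.84]],
    [[316, -90, 21], [0, 0, -0.98]],
    [[361, -103, 24], [0, 0, -1.12]],
    [[407, -116, 27], [0, 0, -1.26]],
    [[452, -128, 30], [0, 0, -1.4]],
  ],
  grip=60,
  force=30,
)

```text
time: 1.1
tool_pos: [597.5, -265.5, 219.4]
tcp_rot: [-180.0, -0.0, 102.7]
ft_force: [0.7, -0.7, 0.7]
finger_gap: 60.0
grip_force: 0.0
```

Emit:
jog_arm(
  rows=[
    [[0, 0, 0], [0, 0, -0.14]],
    [[0, 0, 0], [0, 0, -0.28]],
    [[0, 0, 0], [0, 0, -0.42]],
    [[0, 0, 0], [0, 0, -0.56]],
    [[0, 0, 0], [0, 0, -0.7]],
    [[0, 0, 0], [0, 0, -0.84]],
    [[0, 0, 0], [0, 0, -0.98]],
    [[0, 0, 0], [0, 0, -1.12]],
    [[0, 0, 0], [0, 0, -1.26]],
    [[0, 0, 0], [0, 0, -1.39]],
  ],
)

```text
time: 2.1
tool_pos: [596.1, -267.0, 219.3]
tcp_rot: [180.0, -0.1, -177.7]
ft_force: [-0.8, -0.3, -0.1]
finger_gap: 60.2
grip_force: 0.0
```

Emit:
jog_arm(
  rows=[
    [[0, 0, 25], [0, 0, 0]],
    [[0, 0, 55], [0, 0, 0]],
    [[0, 0, 85], [0, 0, 0]],
    [[0, 0, 110], [0, 0, 0]],
    [[0, 0, 130], [0, 0, 0]],
    [[0, 0, 142], [0, 0, 0]],
    [[0, 0, 145], [0, 0, 0]],
    [[0, 0, 145], [0, 0, 0]],
  ],
)

```text
time: 2.9
tool_pos: [596.4, -267.2, 74.9]
tcp_rot: [180.0, -0.0, -178.0]
ft_force: [0.8, -0.7, 0.3]
finger_gap: 59.9
grip_force: 0.0
```

Emit:
jog_arm(
  rows=[
    [[0, 0, 0], [0, 0, 0]],
    [[0, 0, 0], [0, 0, 0]],
    [[0, 0, 0], [0, 0, 0]],
    [[0, 0, 0], [0, 0, 0]],
    [[0, 0, 0], [0, 0, 0]],
    [[0, 0, 0], [0, 0, 0]],
    [[0, 0, 0], [0, 0, 0]],
    [[0, 0, 0], [0, 0, 0]],
  ],
  grip=20,
)

```text
time: 3.7
tool_pos: [596.3, -267.2, 74.9]
tcp_rot: [180.0, -0.0, -178.0]
ft_force: [0.5, 0.8, 0.4]
finger_gap: 19.9
grip_force: 0.0
```

Emit:
jog_arm(
  rows=[
    [[0, 0, 0], [0, 0, 0]],
    [[0, 0, 0], [0, 0, 0]],
    [[0, 0, 0], [0, 0, 0]],
    [[0, 0, 0], [0, 0, 0]],
    [[0, 0, 0], [0, 0, 0]],
  ],
  grip=0,
  force=30,
)

```text
time: 4.2
tool_pos: [596.4, -267.2, 74.9]
tcp_rot: [180.0, -0.0, -178.0]
ft_force: [1.0, 0.1, 0.1]
finger_gap: 9.2
grip_force: 33.5
```

Run:
```python
from h import *
s=r.sense();print({k:np.round(v,2).tolist() for k,v in s.items()})
```

```text
{'time': 4.2, 'joint_pos': [-28.63, 23.47, 85.21, 0.0, 71.32, -120.59], 'qd': [-0.08, 0.0, -0.01, 0.07, -0.05, 0.03], 'joint_efforts': [0.08, -67.05, -46.05, 0.04, 0.02, -0.0], 'tool_pos': [596.38, -267.21, 74.95], 'tcp_rot': [180.0, -0.0, -178.04], 'ft_force': [1.05, 0.1, 0.14], 'wrist_torque': [0.02, 0.02, 0.01], 'grip_force': 33.5, 'finger_gap': 9.25}
```

Emit:
jog_arm(
  rows=[
    [[0, 0, -10], [0, 0, 0]],
    [[0, 0, -35], [0, 0, 0]],
    [[0, 0, -65], [0, 0, 0]],
    [[0, 0, -95], [0, 0, 0]],
    [[0, 0, -120], [0, 0, 0]],
    [[0, 0, -140], [0, 0, 0]],
    [[0, 0, -150], [0, 0, 0]],
    [[0, 0, -150], [0, 0, 0]],
  ],
)

```text
time: 5.0
tool_pos: [597.3, -267.7, 227.5]
tcp_rot: [-179.9, 0.2, -178.0]
ft_force: [-0.8, -0.3, -1.4]
finger_gap: 9.3
grip_force: 33.5
```

Emit:
jog_arm(
  rows=[
    [[4, 40, 0], [0, 0, 0.02]],
    [[8, 88, 0], [0, 0, 0.04]],
    [[12, 136, 0], [0, 0, 0.07]],
    [[16, 184, 0], [0, 0, 0.1]],
    [[20, 232, 0], [0, 0, 0.13]],
    [[25, 280, 0], [0, 0, 0.16]],
    [[29, 328, 0], [0, 0, 0.19]],
    [[33, 376, 0], [0, 0, 0.21]],
    [[37, 420, 0], [0, 0, 0.23]],
    [[41, 455, 0], [0, 0, 0.244]],
  ],
)

```text
time: 6.0
tool_pos: [538.3, 188.5, 223.2]
tcp_rot: [-180.0, -0.1, 168.0]
ft_force: [1.6, 0.2, -0.8]
finger_gap: 9.5
grip_force: 33.5
```

Run:
```python
from h import *
s=r.sense();print({k:np.round(v,2).tolist() for k,v in s.items()})
```

```text
{'time': 6.0, 'joint_pos': [14.13, 3.81, 91.97, 0.02, 84.36, -63.88], 'qd': [34.59, 8.67, -8.89, -0.57, 0.31, 42.0], 'joint_efforts': [-2.77, -55.03, -48.88, 0.21, 0.19, -1.2], 'tool_pos': [538.33, 188.47, 223.23], 'tcp_rot': [-179.96, -0.14, 168.0], 'ft_force': [1.64, 0.2, -0.76], 'wrist_torque': [0.02, -0.02, -0.06], 'grip_force': 33.47, 'finger_gap': 9.46}
```

Emit:
jog_arm(
  rows=[
    [[4, 11, 5], [0, 0, 0]],
    [[7, 22, 10], [0, 0, 0]],
    [[7, 22, 10], [0, 0, 0]],
    [[7, 22, 10], [0, 0, 0]],
  ],
)

```text
time: 6.4
tool_pos: [537.5, 208.0, 214.1]
tcp_rot: [-179.9, -0.1, 167.9]
ft_force: [0.3, 0.2, 0.3]
finger_gap: 9.9
grip_force: 33.5
```

Run:
```python
from h import *
a=[]
for n,c in(("scene",(306,222)),("top",(183,193))):
    p,d=r.snapshot(n); cv2.imwrite(f"pics/{n}1.png",p); np.save(f"{n}1.npy",d)
    q=p[c[1]-30:c[1]+30,c[0]-30:c[0]+30]; a.append(cv2.resize(np.clip(q*1.6,0,255).astype(np.uint8),(400,400),interpolation=cv2.INTER_CUBIC))
cv2.imwrite("pics/crop3.png",np.hstack(a))
s=r.sense();print(s["tool_pos"],s["tcp_rot"])
```

```text
[537.96856553 207.79089364 214.88428375] [-1.79974685e+02 -2.49878936e-03  1.67895095e+02]
```

View pics/crop3.png

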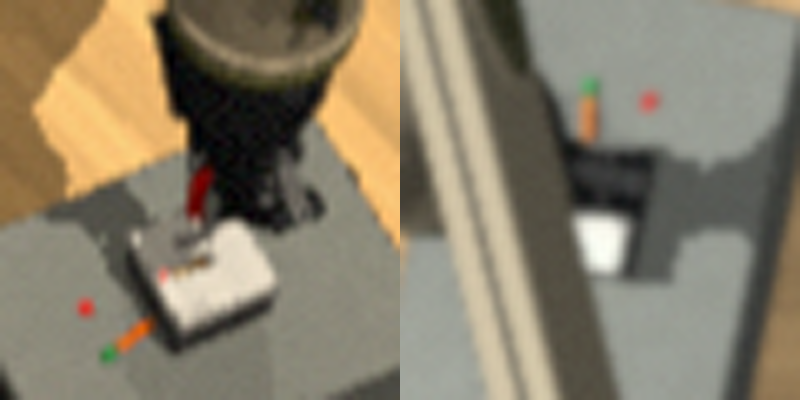

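The scene crop shows the red bow at (200,190), with grey collar and bit just above the turret near (185,235). The slot is at (190,268) with its red line at (163,275), so the bit points the same way as the line. Next I measure the lateral offset.

```bash
cat >> h.py <<'E'
def proj(n,p):
    c,P=cam(n); q=(np.atleast_2d(p)-P[:3,3])@P[:3,:3]; return np.c_[q[:,0]/q[:,2]*c["fx"]+c["cx"],q[:,1]/q[:,2]*c["fy"]+c["cy"]]
E
python3 - <<'E'
from h import *
v,u=np.mgrid[:384,:512]
for n,c in(("top",(180,193)),("scene",(306,232))):
    im=cv2.imread(f"pics/{n}0.png").astype(int); z=cloud(n,np.load(f"{n}0.npy"))[...,2]
    g=im.max(2); t=(abs(u-c[0])<7)&(abs(v-c[1])<6)
    face=np.median(g[t]); wgt=np.where(t,np.clip(face-8-g,0,None),0)   # darkness weight
    vv,uu=np.nonzero(wgt>15); W=ray(n,np.c_[uu,vv],134)[:,:2]; w=wgt[vv,uu]
    m=(W*w[:,None]).sum(0)/w.sum(); C=np.cov(W.T,aweights=w); e,V=np.linalg.eigh(C); print(n,"hole dark centroid",m.round(1),len(w),"dir",np.degrees(np.arctan2(V[1,1],V[0,1])).round(1),"bbox",W.min(0).round(),W.max(0).round())
im=cv2.imread("pics/scene1.png"); K=14; u0,v0=288,205
a=cv2.resize(np.clip(im[v0:v0+40,u0:u0+40]*1.7,0,255).astype(np.uint8),None,fx=K,fy=K,interpolation=cv2.INTER_CUBIC)
y=np.radians(-12.1); X=np.array([np.cos(y),np.sin(y),0]); o=np.array([537.9,207.9,154.9])
for p,col in((o,(0,255,0)),(o+[0,0,30],(0,255,0)),(o+18*X+[0,0,9],(255,0,0)),(o+[0,0,36],(255,255,0)),(np.array([537,209,134]),(255,0,255))):
    q=(proj("scene",p)[0]-[u0,v0]+.5)*K; cv2.circle(a,tuple(int(i) for i in q),4,col,1)
cv2.imwrite("pics/crop4.png",a)
E
```

```text
top hole dark centroid [540.9 206.1] 23 dir -139.9 bbox [521. 183.] [551. 213.]
scene hole dark centroid [548.2 216.1] 15 dir 166.6 bbox [537. 207.] [572. 243.]
```

View pics/crop4.png

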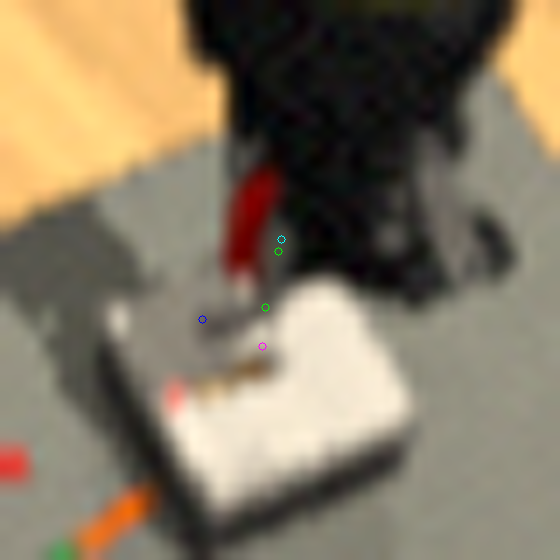

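Run:
```python
from h import *
X=cloud("scene",np.load("scene1.npy")); im=cv2.imread("pics/scene1.png")
print("cols 298..314"); 
for v in range(214,236): print(v,X[v,298:315,2].round().astype(int),im[v,298:315].max(1))
y=np.radians(-12.1); x=np.array([np.cos(y),np.sin(y),0]); Y=np.array([-x[1],x[0],0]); o=np.array([537.9,207.9,154.9]);Z=np.array([0,0,1])
for nm,p in dict(bitTopOut=o+18*x+2.5*Y+14*Z,bitBotOut=o+18*x+2.5*Y+4*Z,bitTopIn=o+4*x+2.5*Y+14*Z,bitBotIn=o+4*x+2.5*Y+4*Z,tip=o,collbot=o+7.5*Y+30*Z,colltop=o+7.5*Y+36*Z,bowBot=o+15*x+5*Y+36*Z,bowTop=o+15*x+5*Y+74*Z,collx=o+7.5*x+33*Z).items(): print(nm,proj("scene",p).round(1)[0])
# rows of the actual scene hole before
i0=cv2.imread("pics/scene0.png")
print("scene0 face max-channel & saturation")
for v in range(224,240): print(v,i0[v,296:318].max(1), (i0[v,298:314,2].astype(int)-i0[v,298:314,0]))
h=np.array([[537,209,134]]); print("hole corners pred",proj("scene",[h[0]+a*x+b*Y for a,b in((19,3.5),(19,-3.5),(-4.8,4.8),(-4.8,-4.8),(0,0))]).round(1).tolist())
```

```text
cols 298..314
214 [ -6  -1  -9   2   4  -1 236 246 251 237 296 300 294 289 296 306 312] [153 148 142 133 122 115  47  11  16   7   8  10   7   8   7  10   9]
215 [ -9  -8  -6  -6  84  87  85 239 242 271 281 285 287 286 289 297 309] [152 130 119 106  87  87  47  35  29  10   6  12  12   7  14   9  11]
216 [  5   3  89  87  93  84 208 235 227 263 271 277 279 279 290 297 301] [124 102  89  89  86  83  45  46  27  15   8  10   4   9  12   4  13]
217 [ 90  81  88  88  85  88 205 227 228 262 266 280 274 274 286 288 298] [89 89 87 88 86 83 49 43 48 42 12  4  9 11 13  7 11]
218 [ 83  88  86  93  85  86 212 221 227 225 261 269 267 262 261 243 289] [84 87 89 87 87 83 63 60 71 57 20  8  4  8 12 11 15]
219 [  89   84   86   87   88   86  208  230  226  222  246  264  256  239
  250  249 1496] [86 87 87 88 85 84 64 74 70 46 13 10 12  9  9 15 14]
220 [ 89  87  88  88  81  86 212 226 227 224 238 249 248 247 245 246 250] [86 87 89 85 87 83 68 69 62 35 14 11  3 11  9  8 17]
221 [ 84  85  86  85  87  89 210 217 221 220 235 241 244 242 254 243 249] [88 88 88 86 89 85 66 63 51 40 34 10 10  4 13  7 17]
2
[... 3937 characters left out ...]
19 18 20 20 18 17 18]
236 [ 42  25  21  43  90 130 132 130 127 129 128 127 133 129 128 119 115 104
  86  70  62  70] [ 2  8 12 19 19 19 19 19 18 17 20 18 18 18 17 15]
237 [ 47  35  20  28  68 117 132 131 127 127 128 130 128 121 116  96  84  66
  46  40  42  72] [ 2  3 10 18 20 19 19 19 18 20 19 18 17 15 13 11]
238 [ 62  41  28  20  44  88 116 132 131 128 126 118 109  94  84  63  45  33
  29  36  52  77] [ 5  2  6 13 17 20 18 18 18 18 16 14 13 10  5  4]
239 [ 76  56  51  27  28  56  90 131 130 117 106  93  71  59  43  30  27  28
  44  61  69  79] [26 12  6  8 13 19 18 17 15 14 11  8  5  5  4  2]
hole corners pred [[301.8, 232.3], [300.8, 230.6], [308.1, 229.9], [306.8, 227.6], [306.2, 229.2]]
```

Emit:
jog_arm(
  rows=[
    [[0, 1.2, 5], [0, 0, 0]],
    [[0, 1.2, 11], [0, 0, 0]],
    [[0, 1.2, 16], [0, 0, 0]],
    [[0, 1.2, 18], [0, 0, 0]],
    [[0, 1.2, 18], [0, 0, 0]],
  ],
)

```text
time: 7.0
tool_pos: [537.5, 210.1, 196.3]
tcp_rot: [-180.0, -0.1, 168.0]
ft_force: [-0.1, 0.3, -1.2]
finger_gap: 9.6
grip_force: 33.5
```

Emit:
jog_arm(
  rows=[
    [[0, 0, 0.7], [0, 0, 0]],
    [[0, 0, 1.4], [0, 0, 0]],
    [[0, 0, 2], [0, 0, 0]],
    [[0, 0, 2.5], [0, 0, 0]],
    [[0, 0, 3], [0, 0, 0]],
  ],
)

```text
time: 7.5
tool_pos: [537.9, 210.3, 194.1]
tcp_rot: [180.0, 0.0, 168.0]
ft_force: [0.5, -0.6, -0.5]
finger_gap: 9.2
grip_force: 33.5
```

Emit:
jog_arm(
  rows=[
    [[0, 0, 0.5], [0, 0, 0]],
    [[0, 0, 1], [0, 0, 0]],
    [[0, 0, 1.5], [0, 0, 0]],
    [[0, 0, 1.5], [0, 0, 0]],
  ],
)

```text
time: 7.9
tool_pos: [537.8, 210.2, 192.3]
tcp_rot: [-180.0, -0.0, 168.0]
ft_force: [-0.3, 0.9, -0.9]
finger_gap: 9.6
grip_force: 33.5
```

Emit:
jog_arm(
  rows=[
    [[0, 0, 0.5], [0, 0, 0]],
    [[0, 0, 1], [0, 0, 0]],
    [[0, 0, 1], [0, 0, 0]],
  ],
)

```text
time: 8.2
tool_pos: [537.8, 210.2, 191.4]
tcp_rot: [-180.0, -0.0, 168.0]
ft_force: [0.4, 0.1, -0.8]
finger_gap: 9.6
grip_force: 33.5
```

Emit:
jog_arm(
  rows=[
    [[0, 0, 0.5], [0, 0, 0]],
    [[0, 0, 1], [0, 0, 0]],
    [[0, 0, 1.5], [0, 0, 0]],
    [[0, 0, 1.5], [0, 0, 0]],
  ],
)

```text
time: 8.6
tool_pos: [537.8, 210.2, 189.8]
tcp_rot: [-180.0, -0.0, 168.0]
ft_force: [0.1, 0.5, -0.6]
finger_gap: 9.7
grip_force: 33.5
```

Emit:
jog_arm(
  rows=[
    [[0, 0, 0.5], [0, 0, 0]],
    [[0, 0, 1], [0, 0, 0]],
    [[0, 0, 1.5], [0, 0, 0]],
    [[0, 0, 1.5], [0, 0, 0]],
  ],
)

```text
time: 9.0
tool_pos: [537.8, 210.2, 188.4]
tcp_rot: [-180.0, -0.0, 168.0]
ft_force: [0.0, -0.2, -1.5]
finger_gap: 9.6
grip_force: 33.5
```

Emit:
jog_arm(
  rows=[
    [[0, 0, 0.7], [0, 0, 0]],
    [[0, 0, 1.4], [0, 0, 0]],
    [[0, 0, 2.1], [0, 0, 0]],
    [[0, 0, 2.8], [0, 0, 0]],
    [[0, 0, 3], [0, 0, 0]],
  ],
)

```text
time: 9.5
tool_pos: [537.8, 210.2, 185.3]
tcp_rot: [-180.0, -0.0, 168.0]
ft_force: [0.3, -0.0, -0.7]
finger_gap: 9.5
grip_force: 33.5
```

Emit:
jog_arm(
  rows=[
    [[0, 0, 0.7], [0, 0, 0]],
    [[0, 0, 1.4], [0, 0, 0]],
    [[0, 0, 2.1], [0, 0, 0]],
    [[0, 0, 2.8], [0, 0, 0]],
    [[0, 0, 3], [0, 0, 0]],
  ],
)

```text
time: 10.0
tool_pos: [537.8, 210.2, 182.3]
tcp_rot: [-180.0, -0.0, 168.0]
ft_force: [0.1, -0.6, -0.7]
finger_gap: 9.2
grip_force: 33.5
```

Emit:
jog_arm(
  rows=[
    [[0, 0, 1.5], [0, 0, 0]],
    [[0, 0, 3], [0, 0, 0]],
    [[0, 0, 4.5], [0, 0, 0]],
    [[0, 0, 6], [0, 0, 0]],
    [[0, 0, 7.5], [0, 0, 0]],
    [[0, 0, 8], [0, 0, 0]],
  ],
)

```text
time: 10.6
tool_pos: [537.7, 210.2, 174.2]
tcp_rot: [-180.0, -0.0, 168.0]
ft_force: [-0.0, 0.1, -1.1]
finger_gap: 9.7
grip_force: 33.5
```

Emit:
jog_arm(
  rows=[
    [[0, 0, 1.5], [0, 0, 0]],
    [[0, 0, 3], [0, 0, 0]],
    [[0, 0, 4.5], [0, 0, 0]],
    [[0, 0, 6], [0, 0, 0]],
    [[0, 0, 7], [0, 0, 0]],
    [[0, 0, 7], [0, 0, 0]],
  ],
)

```text
time: 11.2
tool_pos: [537.8, 210.3, 167.3]
tcp_rot: [-180.0, -0.0, 168.0]
ft_force: [-0.0, -0.1, -0.6]
finger_gap: 9.4
grip_force: 33.5
```

Emit:
jog_arm(
  rows=[
    [[0, 0, 0.4], [0, 0, 0]],
    [[0, 0, 0.8], [0, 0, 0]],
    [[0, 0, 1.2], [0, 0, 0]],
    [[0, 0, 1.2], [0, 0, 0]],
  ],
)

```text
time: 11.6
tool_pos: [537.9, 210.3, 166.3]
tcp_rot: [180.0, -0.0, 168.0]
ft_force: [-1.3, -0.5, -0.8]
finger_gap: 9.6
grip_force: 33.5
```

Emit:
jog_arm(
  rows=[
    [[0, 0, 0.3], [0, 0, 0]],
    [[0, 0, 0.6], [0, 0, 0]],
    [[0, 0, 0.6], [0, 0, 0]],
  ],
)

```text
time: 11.9
tool_pos: [537.8, 210.2, 165.7]
tcp_rot: [-180.0, -0.0, 168.0]
ft_force: [-0.5, 0.4, -0.3]
finger_gap: 9.2
grip_force: 33.5
```

Emit:
jog_arm(
  rows=[
    [[0, 0, 0.3], [0, 0, 0]],
    [[0, 0, 0.6], [0, 0, 0]],
    [[0, 0, 0.6], [0, 0, 0]],
  ],
)

```text
time: 12.2
tool_pos: [537.8, 210.2, 165.0]
tcp_rot: [-180.0, -0.0, 168.0]
ft_force: [-0.4, -0.3, -0.5]
finger_gap: 9.5
grip_force: 33.5
```

Emit:
jog_arm(
  rows=[
    [[0, 0, 0.2], [0, 0, 0]],
    [[0, 0, 0.4], [0, 0, 0]],
    [[0, 0, 0.4], [0, 0, 0]],
  ],
)

```text
time: 12.5
tool_pos: [537.9, 210.3, 164.9]
tcp_rot: [180.0, 0.0, 168.0]
ft_force: [-0.8, -0.8, 1.4]
finger_gap: 9.6
grip_force: 33.8
```

Run:
```python
from h import *
s=r.sense();print({k:np.round(v,3).tolist() for k,v in s.items() if k in("ft_force","wrist_torque","tool_pos","tcp_rot","joint_pos")})
```

```text
{'joint_pos': [16.265, 7.167, 94.616, 0.002, 78.21, -61.713], 'tool_pos': [537.885, 210.281, 164.909], 'tcp_rot': [179.995, 0.005, 167.978], 'ft_force': [-0.8, -0.758, 1.435], 'wrist_torque': [-0.06, 0.172, 0.044]}
```

Emit:
jog_arm(
  rows=[
    [[0, 0, -0.2], [0, 0, 0]],
    [[0, 0, -0.2], [0, 0, 0]],
    [[0, 0, -0.2], [0, 0, 0.03]],
    [[0, 0, -0.2], [0, 0, 0.06]],
    [[0, 0, -0.2], [0, 0, 0.1]],
    [[0, 0, -0.2], [0, 0, 0.1]],
    [[0, 0, -0.2], [0, 0, 0.1]],
  ],
  force=20,
)

```text
time: 13.2
tool_pos: [537.9, 210.3, 164.9]
tcp_rot: [180.0, 0.0, 162.3]
ft_force: [0.3, 0.3, 0.1]
finger_gap: 9.6
grip_force: 33.6
```

```bash
cat > st.py <<'E'
from h import *
import sys
def pointer(n):
    """angle of orange pointer about the turret centre, world deg; also green & red marks"""
    p,_=r.snapshot(n); hsv=cv2.cvtColor(p,cv2.COLOR_BGR2HSV); v,u=np.mgrid[:384,:512]
    W=ray(n,np.c_[u.ravel(),v.ravel()],92)[:,:2].reshape(384,512,2); c=np.array([538,210]) if n=="top" else np.array([541,213])
    R=np.hypot(*(W-c).transpose(2,0,1)); A=np.degrees(np.arctan2(W[...,1]-c[1],W[...,0]-c[0])); out=[]
    h,s=hsv[...,0],hsv[...,1]
    for m in ((h>=6)&(h<=20)&(s>150),(h>45)&(h<85)&(s>90),((h<5)|(h>172))&(s>110)):
        k=m&(R>28)&(R<75)&(abs(A)<70); out.append((round(float(A[k].mean()),1),round(float(R[k].mean()),1),int(k.sum())) if k.any() else None)
    return out
print("top",pointer("top"));print("scene",pointer("scene"))
F=[];T=[]
for i in range(1): s=r.sense();F.append(s["ft_force"]);T.append(s["wrist_torque"])
print(np.round(np.mean(F,0),2),np.round(np.mean(T,0),3),np.round(s["tool_pos"],2),np.round(s["tcp_rot"],2),s["time"])
E
python3 st.py
```

```text
top [(-2.0, 41.6, 5), (-2.6, 59.0, 1), (-31.1, 59.1, 2)]
scene [(-3.1, 38.4, 10), (-2.4, 57.4, 3), (-31.4, 57.2, 4)]
[ 0.28  0.55 -0.33] [ 0.06  -0.069 -0.012] [537.94 210.28 164.96] [1.7999e+02 1.0000e-02 1.6229e+02] 13.3
```

Emit:
jog_arm(
  rows=[
    [[0, 0, 0], [0, 0, 0.03]],
    [[0, 0, 0], [0, 0, 0.06]],
    [[0, 0, 0], [0, 0, 0.09]],
    [[0, 0, 0], [0, 0, 0.12]],
    [[0, 0, 0], [0, 0, 0.12]],
    [[0, 0, 0], [0, 0, 0.12]],
  ],
)

```text
time: 13.9
tool_pos: [537.9, 210.3, 164.9]
tcp_rot: [180.0, 0.0, 155.4]
ft_force: [1.0, 0.5, 0.8]
finger_gap: 9.4
grip_force: 33.6
```

```bash
python3 st.py
```

```text
top [(-2.4, 40.8, 6), (-2.6, 59.0, 1), (-31.1, 59.1, 2)]
scene [(-4.3, 37.0, 10), (-2.4, 57.4, 3), (-31.4, 57.2, 4)]
[-0.31  0.05  0.03] [ 0.036 -0.093 -0.003] [537.88 210.27 164.93] [180.     0.   155.41] 14.0
```

Emit:
jog_arm(
  rows=[
    [[0, 0, 0], [0, 0, 0.03]],
    [[0, 0, 0], [0, 0, 0.06]],
    [[0, 0, 0], [0, 0, 0.09]],
    [[0, 0, 0], [0, 0, 0.12]],
    [[0, 0, 0], [0, 0, 0.12]],
    [[0, 0, 0], [0, 0, 0.12]],
  ],
)

```text
time: 14.6
tool_pos: [537.9, 210.3, 164.9]
tcp_rot: [180.0, 0.0, 148.6]
ft_force: [0.2, -0.1, 0.4]
finger_gap: 9.5
grip_force: 33.6
```

```bash
python3 st.py
```

```text
top [(-2.4, 40.8, 6), (-2.7, 57.4, 2), (-31.1, 59.1, 2)]
scene [(-4.3, 37.0, 10), (-2.4, 57.4, 3), (-31.4, 57.2, 4)]
[-0.05  0.01  0.87] [-0.035 -0.085  0.054] [537.88 210.31 164.93] [179.99   0.   148.55] 14.7
```

Emit:
jog_arm(
  rows=[
    [[0, 0, 0], [0, 0, 0.03]],
    [[0, 0, 0], [0, 0, 0.06]],
    [[0, 0, 0], [0, 0, 0.09]],
    [[0, 0, 0], [0, 0, 0.12]],
    [[0, 0, 0], [0, 0, 0.12]],
    [[0, 0, 0], [0, 0, 0.12]],
  ],
)

```text
time: 15.3
tool_pos: [538.0, 210.4, 165.0]
tcp_rot: [180.0, 0.0, 141.7]
ft_force: [0.7, 2.0, -0.7]
finger_gap: 9.7
grip_force: 33.5
```

```bash
python3 st.py
```

```text
top [(-7.4, 45.2, 2), (-2.7, 57.4, 2), (-31.2, 57.4, 4)]
scene [(-9.3, 38.5, 13), (-2.4, 57.4, 3), (-31.4, 57.2, 4)]
[ 1.49  1.34 -0.5 ] [ 0.334 -0.37   0.018] [537.95 210.36 164.96] [179.98   0.   141.66] 15.4
```

Emit:
jog_arm(
  rows=[
    [[0, 0, 0], [0, 0, 0.03]],
    [[0, 0, 0], [0, 0, 0.06]],
    [[0, 0, 0], [0, 0, 0.09]],
    [[0, 0, 0], [0, 0, 0.12]],
    [[0, 0, 0], [0, 0, 0.15]],
    [[0, 0, 0], [0, 0, 0.18]],
    [[0, 0, 0], [0, 0, 0.18]],
    [[0, 0, 0], [0, 0, 0.18]],
  ],
)

```text
time: 16.2
tool_pos: [537.9, 210.4, 165.0]
tcp_rot: [180.0, -0.0, 131.4]
ft_force: [1.9, 2.4, -0.6]
finger_gap: 9.7
grip_force: 33.5
```

```bash
python3 st.py
```

```text
top [(-19.3, 45.7, 1), (-2.7, 57.4, 2), (-31.9, 57.8, 1)]
scene [(-19.4, 37.5, 11), (-2.4, 57.4, 3), (-31.4, 57.2, 4)]
[1.39 2.79 0.27] [ 0.525 -0.405  0.034] [537.91 210.4  164.96] [179.98  -0.   131.35] 16.3
```

Emit:
jog_arm(
  rows=[
    [[0, 0, 0], [0, 0, 0.03]],
    [[0, 0, 0], [0, 0, 0.06]],
    [[0, 0, 0], [0, 0, 0.09]],
    [[0, 0, 0], [0, 0, 0.12]],
    [[0, 0, 0], [0, 0, 0.12]],
    [[0, 0, 0], [0, 0, 0.12]],
  ],
)

```text
time: 16.9
tool_pos: [537.9, 210.4, 165.0]
tcp_rot: [180.0, -0.0, 124.5]
ft_force: [2.0, 3.1, -0.1]
finger_gap: 9.6
grip_force: 33.5
```

```bash
python3 st.py
```

```text
top [None, (-2.7, 57.4, 2), (-31.9, 57.8, 1)]
scene [(-26.4, 39.3, 12), (-2.4, 57.4, 3), (-31.4, 57.2, 4)]
[1.96 3.75 0.87] [ 0.742 -0.425  0.003] [537.89 210.4  164.94] [ 1.7999e+02 -1.0000e-02  1.2447e+02] 17.0
```

Emit:
jog_arm(
  rows=[
    [[0, 0, 0], [0, 0, 0.015]],
    [[0, 0, 0], [0, 0, 0.03]],
    [[0, 0, 0], [0, 0, 0.045]],
    [[0, 0, 0], [0, 0, 0.045]],
    [[0, 0, 0], [0, 0, 0.045]],
  ],
)

```text
time: 17.5
tool_pos: [537.9, 210.3, 164.9]
tcp_rot: [180.0, -0.0, 121.9]
ft_force: [2.1, 4.0, 0.4]
finger_gap: 9.6
grip_force: 33.5
```

```bash
python3 st.py
```

```text
top [None, (-2.7, 57.4, 2), (-32.7, 56.5, 2)]
scene [(-29.4, 40.6, 9), (-2.4, 57.4, 3), (-31.4, 57.2, 4)]
[ 3.1   3.55 -0.91] [ 0.814 -0.528  0.043] [537.93 210.34 164.97] [179.99   0.   121.87] 17.6
```

Emit:
jog_arm(
  rows=[
    [[0, 0, 0], [0, 0, 0.01]],
    [[0, 0, 0], [0, 0, 0.02]],
    [[0, 0, 0], [0, 0, 0.02]],
    [[0, 0, 0], [0, 0, 0.02]],
  ],
)

```text
time: 18.0
tool_pos: [537.9, 210.3, 165.0]
tcp_rot: [180.0, 0.0, 120.7]
ft_force: [3.2, 3.6, -0.5]
finger_gap: 9.7
grip_force: 33.5
```

Emit:
jog_arm(
  rows=[
    [[0, 0, 0], [0, 0, 0.01]],
    [[0, 0, 0], [0, 0, 0.01]],
    [[0, 0, 0], [0, 0, 0.01]],
  ],
)

```text
time: 18.3
tool_pos: [538.0, 210.3, 165.0]
tcp_rot: [180.0, 0.0, 120.1]
ft_force: [3.3, 4.2, 1.5]
finger_gap: 9.4
grip_force: 33.5
```

```bash
python3 st.py
```

```text
top [None, (-2.7, 57.4, 2), (-30.5, 57.0, 2)]
scene [(-31.7, 39.7, 8), (-2.4, 57.4, 3), (-30.8, 57.9, 3)]
[3.02 3.08 0.02] [ 0.844 -0.619  0.069] [537.98 210.31 164.99] [179.98   0.   120.11] 18.4
```

Emit:
jog_arm(
  rows=[
    [[0, 0, 0], [0, 0, 0.01]],
    [[0, 0, 0], [0, 0, 0.01]],
    [[0, 0, 0], [0, 0, 0.01]],
  ],
)

```text
time: 18.7
tool_pos: [538.0, 210.3, 165.0]
tcp_rot: [180.0, 0.0, 119.5]
ft_force: [3.5, 4.5, -0.2]
finger_gap: 9.7
grip_force: 33.5
```

```bash
python3 st.py
```

```text
top [(-30.1, 42.5, 1), (-2.7, 57.4, 2), (-31.9, 57.8, 1)]
scene [(-31.8, 39.8, 10), (-2.4, 57.4, 3), (-31.4, 57.2, 4)]
[ 2.19  4.26 -0.03] [ 0.801 -0.619 -0.018] [538.   210.32 164.99] [179.98   0.   119.54] 18.8
```

Emit:
jog_arm(
  rows=[
    [[0, 0, 0], [0, 0, 0.01]],
    [[0, 0, 0], [0, 0, 0.01]],
    [[0, 0, 0], [0, 0, 0.01]],
  ],
)

```text
time: 19.1
tool_pos: [538.0, 210.3, 165.0]
tcp_rot: [180.0, 0.0, 119.0]
ft_force: [3.7, 4.0, -0.9]
finger_gap: 9.5
grip_force: 33.5
```

```bash
python3 st.py
```

```text
top [None, (-2.7, 57.4, 2), (-31.9, 57.8, 1)]
scene [(-32.4, 40.7, 10), (-2.4, 57.4, 3), (-30.8, 57.9, 3)]
[ 3.69  5.15 -0.11] [ 0.885 -0.633  0.001] [538.01 210.3  164.97] [179.98   0.   118.97] 19.2
```

Emit:
jog_arm(
  rows=[
    [[0, 0, 0], [0, 0, 0.01]],
    [[0, 0, 0], [0, 0, 0.01]],
    [[0, 0, 0], [0, 0, 0.01]],
  ],
)

```text
time: 19.5
tool_pos: [538.0, 210.3, 164.9]
tcp_rot: [180.0, 0.0, 118.4]
ft_force: [3.3, 4.4, -0.5]
finger_gap: 9.4
grip_force: 33.5
```

```bash
python3 st.py
```

```text
top [None, (-2.7, 57.4, 2), (-32.7, 56.5, 2)]
scene [(-32.8, 39.0, 10), (-2.4, 57.4, 3), (-31.4, 57.2, 4)]
[ 2.12  3.9  -0.34] [ 0.888 -0.642  0.113] [538.   210.33 164.97] [179.98   0.   118.4 ] 19.6
```

Emit:
jog_arm(
  rows=[
    [[0, 0, 0], [0, 0, 0.01]],
    [[0, 0, 0], [0, 0, 0.01]],
    [[0, 0, 0], [0, 0, 0.01]],
  ],
)

```text
time: 19.9
tool_pos: [538.0, 210.3, 165.0]
tcp_rot: [180.0, 0.0, 117.8]
ft_force: [3.7, 4.1, -0.7]
finger_gap: 9.3
grip_force: 33.5
```

```bash
python3 st.py
```

```text
top [None, (-2.7, 57.4, 2), (-31.6, 56.4, 3)]
scene [(-33.6, 39.4, 11), (-2.4, 57.4, 3), (-31.4, 57.2, 4)]
[ 3.69  4.21 -0.45] [ 0.834 -0.642  0.066] [538.01 210.31 164.97] [179.98   0.   117.82] 20.0
```

Emit:
jog_arm(
  rows=[
    [[0, 0, 0], [0, 0, 0.01]],
    [[0, 0, 0], [0, 0, 0.01]],
    [[0, 0, 0], [0, 0, 0.01]],
    [[0, 0, 0], [0, 0, 0.01]],
  ],
)

```text
time: 20.4
tool_pos: [538.1, 210.3, 165.0]
tcp_rot: [180.0, 0.0, 117.3]
ft_force: [3.2, 4.7, 0.4]
finger_gap: 9.5
grip_force: 33.4
```

```bash
python3 st.py
python3 - <<'E'
import cv2
from h import *
p,d=r.snapshot("scene"); cv2.imwrite("pics/scene2.png",p)
cv2.imwrite("pics/crop5.png",cv2.resize(np.clip(p[210:260,275:325]*1.6,0,255).astype(np.uint8),(500,500),interpolation=cv2.INTER_CUBIC))
E
```

```text
top [None, (-2.7, 57.4, 2), (-31.6, 56.4, 3)]
scene [(-33.7, 38.2, 10), (-2.4, 57.4, 3), (-31.4, 57.2, 4)]
[4.2  5.88 0.38] [ 0.895 -0.722  0.056] [538.06 210.31 164.98] [179.97   0.   117.25] 20.5
```

View pics/crop5.png

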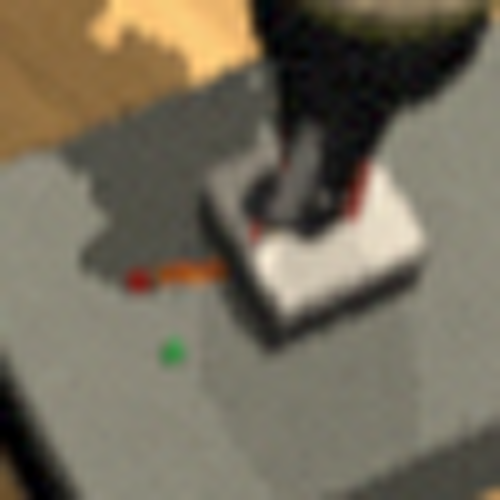

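The pointer at (190,270) now lies on the red mark (140,280). The last step raised the wrist moment without moving the pointer, so the stop is felt and has been held. Turning back home.

Emit:
jog_arm(
  rows=[
    [[0, 0, 0], [0, 0, -0.05]],
    [[0, 0, 0], [0, 0, -0.14]],
    [[0, 0, 0], [0, 0, -0.23]],
    [[0, 0, 0], [0, 0, -0.32]],
    [[0, 0, 0], [0, 0, -0.41]],
    [[0, 0, 0], [0, 0, -0.5]],
    [[0, 0, 0], [0, 0, -0.59]],
    [[0, 0, 0], [0, 0, -0.68]],
    [[0, 0, 0], [0, 0, -0.76]],
    [[0, 0, 0], [0, 0, -0.82]],
  ],
)

```text
time: 21.55
tool_pos: [537.3, 209.9, 164.9]
tcp_rot: [-179.9, -0.1, 164.4]
ft_force: [-1.2, 2.0, 3.2]
finger_gap: 9.3
grip_force: 34.0
```

Emit:
jog_arm(
  rows=[
    [[0, 0, 0], [0, 0, -0.03]],
    [[0, 0, 0], [0, 0, -0.06]],
    [[0, 0, 0], [0, 0, -0.065]],
    [[0, 0, 0], [0, 0, -0.065]],
    [[0, 0, 0], [0, 0, -0.065]],
    [[0, 0, 0], [0, 0, -0.065]],
    [[0, 0, 0], [0, 0, -0.065]],
    [[0, 0, 0], [0, 0, -0.065]],
  ],
)

```text
time: 22.35
tool_pos: [537.9, 210.0, 164.9]
tcp_rot: [-180.0, -0.0, 168.0]
ft_force: [-1.6, -1.0, 4.0]
finger_gap: 9.3
grip_force: 34.2
```

```bash
python3 st.py
```

```text
top [(-2.0, 41.6, 5), (-2.7, 57.4, 2), (-30.5, 58.2, 3)]
scene [(-3.5, 37.2, 9), (-2.4, 57.4, 3), (-31.4, 57.2, 4)]
[-2.34 -1.27  4.74] [-0.273  0.405  0.005] [537.91 210.08 164.88] [-1.7998e+02  1.0000e-02  1.6797e+02] 22.45
```

Emit:
jog_arm(
  rows=[
    [[0, 0, -1], [0, 0, 0]],
    [[0, 0, -2], [0, 0, 0]],
    [[0, 0, -4], [0, 0, 0]],
    [[0, 0, -6], [0, 0, 0]],
    [[0, 0, -8], [0, 0, 0]],
    [[0, 0, -10], [0, 0, 0]],
    [[0, 0, -12], [0, 0, 0]],
    [[0, 0, -12], [0, 0, 0]],
  ],
)

```text
time: 23.25
tool_pos: [538.1, 210.3, 177.4]
tcp_rot: [180.0, 0.0, 168.0]
ft_force: [0.5, 0.0, -0.1]
finger_gap: 9.5
grip_force: 33.5
```

Emit:
jog_arm(
  rows=[
    [[0, 0, -2], [0, 0, 0]],
    [[0, 0, -5], [0, 0, 0]],
    [[0, 0, -8], [0, 0, 0]],
    [[0, 0, -8], [0, 0, 0]],
  ],
)

```text
time: 23.65
tool_pos: [538.2, 210.4, 185.6]
tcp_rot: [180.0, 0.1, 168.0]
ft_force: [-0.6, -0.6, -1.5]
finger_gap: 9.5
grip_force: 33.5
```

Emit:
jog_arm(
  rows=[
    [[0, 0, -12], [0, 0, 0]],
    [[0, 0, -28], [0, 0, 0]],
    [[0, 0, -40], [0, 0, 0]],
    [[0, 0, -40], [0, 0, 0]],
    [[0, 0, -40], [0, 0, 0]],
  ],
)

```text
time: 24.15
tool_pos: [538.3, 210.4, 225.8]
tcp_rot: [180.0, 0.1, 168.0]
ft_force: [0.5, -1.0, -0.5]
finger_gap: 9.6
grip_force: 33.5
```

Emit:
jog_arm(
  rows=[
    [[-12, -35, 0], [0, 0, -0.02]],
    [[-27, -80, 0], [0, 0, -0.05]],
    [[-43, -125, 0], [0, 0, -0.08]],
    [[-58, -170, 0], [0, 0, -0.11]],
    [[-74, -215, 0], [0, 0, -0.14]],
    [[-89, -260, 0], [0, 0, -0.17]],
    [[-105, -305, 0], [0, 0, -0.2]],
    [[-120, -350, 0], [0, 0, -0.22]],
    [[-136, -395, 0], [0, 0, -0.244]],
    [[-147, -430, 0], [0, 0, -0.244]],
  ],
)

```text
time: 25.15
tool_pos: [591.5, -243.7, 223.8]
tcp_rot: [180.0, -0.1, -178.1]
ft_force: [0.7, 0.1, -0.3]
finger_gap: 9.6
grip_force: 33.4
```

Emit:
jog_arm(
  rows=[
    [[0, 0, 0], [0, 0, 0]],
    [[0, 0, 0], [0, 0, 0]],
    [[0, 0, 0], [0, 0, 0]],
  ],
)

```text
time: 25.45
tool_pos: [591.9, -239.9, 224.2]
tcp_rot: [179.9, -0.1, -178.0]
ft_force: [-0.3, 0.4, -1.2]
finger_gap: 9.5
grip_force: 33.4
```

Run:
```python
from h import *
s=r.sense(); y=np.radians(s["tcp_rot"][2]); d=np.array([596.4,-267.2])-s["tool_pos"][:2]
print(s["tool_pos"],s["tcp_rot"],"dx",d@[np.cos(y),np.sin(y)],"dy",d@[np.sin(y),-np.cos(y)],s["ft_force"])
```

```text
[ 591.85569598 -239.91827455  224.17101661] [ 1.79940240e+02 -5.61457628e-02 -1.78011321e+02] dx -3.5948356340447445 dy -27.4229903439269 [-0.29817098  0.41522188 -1.20658814]
```

Emit:
jog_arm(
  rows=[
    [[-2, -15, 10], [0, 0, 0]],
    [[-3.6, -27.4, 30], [0, 0, 0]],
    [[-3.6, -27.4, 55], [0, 0, 0]],
    [[-3.6, -27.4, 80], [0, 0, 0]],
    [[-3.6, -27.4, 100], [0, 0, 0]],
    [[-3.6, -27.4, 111], [0, 0, 0]],
    [[-3.6, -27.4, 113], [0, 0, 0]],
    [[-3.6, -27.4, 113], [0, 0, 0]],
    [[-3.6, -27.4, 113], [0, 0, 0]],
  ],
)

```text
time: 26.35
tool_pos: [597.5, -268.5, 113.5]
tcp_rot: [-179.9, 0.1, -178.0]
ft_force: [0.8, 0.4, -0.5]
finger_gap: 9.7
grip_force: 33.5
```

Emit:
jog_arm(
  rows=[
    [[0, 0, 1], [0, 0, 0]],
    [[0, 0, 2], [0, 0, 0]],
    [[0, 0, 3], [0, 0, 0]],
    [[0, 0, 4], [0, 0, 0]],
    [[0, 0, 5], [0, 0, 0]],
    [[0, 0, 6], [0, 0, 0]],
    [[0, 0, 7], [0, 0, 0]],
    [[0, 0, 7], [0, 0, 0]],
  ],
)

```text
time: 27.15
tool_pos: [596.5, -268.1, 104.6]
tcp_rot: [180.0, -0.0, -178.0]
ft_force: [0.3, -0.1, -1.3]
finger_gap: 9.6
grip_force: 33.5
```

Emit:
jog_arm(
  rows=[
    [[0, 0.9, 0], [0, 0, 0]],
    [[0, 0.9, 0.6], [0, 0, 0]],
    [[0, 0.9, 1.2], [0, 0, 0]],
    [[0, 0.9, 1.8], [0, 0, 0]],
    [[0, 0.9, 2.4], [0, 0, 0]],
    [[0, 0.9, 3], [0, 0, 0]],
    [[0, 0.9, 3], [0, 0, 0]],
  ],
)

```text
time: 27.85
tool_pos: [596.5, -267.2, 101.8]
tcp_rot: [180.0, -0.0, -178.0]
ft_force: [0.5, -0.8, -0.3]
finger_gap: 9.5
grip_force: 33.5
```

Emit:
jog_arm(
  rows=[
    [[0, 0, 0.7], [0, 0, 0]],
    [[0, 0, 1.4], [0, 0, 0]],
    [[0, 0, 2.1], [0, 0, 0]],
    [[0, 0, 2.8], [0, 0, 0]],
    [[0, 0, 3.5], [0, 0, 0]],
    [[0, 0, 3.5], [0, 0, 0]],
  ],
)

```text
time: 28.45
tool_pos: [596.5, -267.2, 98.2]
tcp_rot: [180.0, -0.0, -178.0]
ft_force: [0.7, 0.5, -1.7]
finger_gap: 9.7
grip_force: 33.5
```

Tip is 6 mm in, bit entered, no force. Continuing down.

Emit:
jog_arm(
  rows=[
    [[0, 0, 1.5], [0, 0, 0]],
    [[0, 0, 3], [0, 0, 0]],
    [[0, 0, 4.5], [0, 0, 0]],
    [[0, 0, 6], [0, 0, 0]],
    [[0, 0, 7.5], [0, 0, 0]],
    [[0, 0, 9], [0, 0, 0]],
    [[0, 0, 10], [0, 0, 0]],
    [[0, 0, 10], [0, 0, 0]],
  ],
)

```text
time: 29.25
tool_pos: [596.4, -267.2, 88.1]
tcp_rot: [180.0, -0.0, -178.0]
ft_force: [0.1, 0.1, -1.3]
finger_gap: 9.3
grip_force: 33.5
```

Emit:
jog_arm(
  rows=[
    [[0, 0, 1.5], [0, 0, 0]],
    [[0, 0, 3], [0, 0, 0]],
    [[0, 0, 4.5], [0, 0, 0]],
    [[0, 0, 6], [0, 0, 0]],
    [[0, 0, 7.5], [0, 0, 0]],
    [[0, 0, 9], [0, 0, 0]],
    [[0, 0, 11], [0, 0, 0]],
    [[0, 0, 12], [0, 0, 0]],
    [[0, 0, 12], [0, 0, 0]],
  ],
)

```text
time: 30.15
tool_pos: [596.4, -267.2, 76.1]
tcp_rot: [180.0, -0.0, -178.0]
ft_force: [0.5, -0.8, -0.9]
finger_gap: 9.4
grip_force: 33.5
```

Emit:
jog_arm(
  rows=[
    [[0, 0, 0.4], [0, 0, 0]],
    [[0, 0, 0.8], [0, 0, 0]],
    [[0, 0, 0.8], [0, 0, 0]],
  ],
)

```text
time: 30.45
tool_pos: [596.6, -267.3, 75.6]
tcp_rot: [-180.0, 0.0, -178.0]
ft_force: [-0.1, -0.2, -1.0]
finger_gap: 9.1
grip_force: 33.5
```

Within 0.5 mm of seating. I open gently, then retreat straight up.

Emit:
jog_arm(
  rows=[
    [[0, 0, 0.3], [0, 0, 0]],
    [[0, 0, 0.5], [0, 0, 0]],
    [[0, 0, 0.5], [0, 0, 0]],
  ],
)

```text
time: 30.75
tool_pos: [596.6, -267.3, 75.1]
tcp_rot: [180.0, -0.0, -178.0]
ft_force: [0.2, 0.1, -1.1]
finger_gap: 9.4
grip_force: 33.5
```

Emit:
jog_arm(
  rows=[
    [[0, 0, 0], [0, 0, 0]],
    [[0, 0, 0], [0, 0, 0]],
    [[0, 0, 0], [0, 0, 0]],
    [[0, 0, 0], [0, 0, 0]],
    [[0, 0, 0], [0, 0, 0]],
    [[0, 0, 0], [0, 0, 0]],
  ],
  grip=40,
)

```text
time: 31.35
tool_pos: [596.6, -267.3, 75.1]
tcp_rot: [180.0, 0.0, -178.0]
ft_force: [0.4, -0.1, 0.9]
finger_gap: 39.7
grip_force: 0.0
```

Emit:
jog_arm(
  rows=[
    [[0, 0, -10], [0, 0, 0]],
    [[0, 0, -30], [0, 0, 0]],
    [[0, 0, -60], [0, 0, 0]],
    [[0, 0, -100], [0, 0, 0]],
    [[0, 0, -140], [0, 0, 0]],
    [[0, 0, -170], [0, 0, 0]],
    [[-20, 40, -180], [0, 0, 0]],
    [[40, -80, -180], [0, 0, 0]],
    [[60, -120, -180], [0, 0, 0]],
    [[60, -120, -180], [0, 0, 0]],
  ],
)

```text
time: 32.35
tool_pos: [553.2, -362.7, 256.5]
tcp_rot: [-179.9, 0.1, -177.8]
ft_force: [0.2, -0.9, 0.3]
finger_gap: 40.0
grip_force: 0.0
```

```bash
python3 st.py
python3 - <<'E'
from h import *
a=[];v,u=np.mgrid[:384,:512]
for n,c in(("top",(333,177)),("scene",(214,164))):
    p,d=r.snapshot(n); z=cloud(n,d)[...,2]; f=(abs(u-c[0])<15)&(abs(v-c[1])<15)&(z>78)&(z<100); hsv=cv2.cvtColor(p,cv2.COLOR_BGR2HSV)
    f&=((hsv[...,0]<10)|(hsv[...,0]>170))&(hsv[...,1]>140); print(n,rect(n,f,88) if f.any() else None,np.median(z[f]))
    a.append(cv2.resize(np.clip(p[c[1]-25:c[1]+25,c[0]-25:c[0]+25]*1.6,0,255).astype(np.uint8),(400,400),interpolation=cv2.INTER_CUBIC))
cv2.imwrite("pics/crop6.png",np.hstack(a))
E
```

```text
top [(-3.7, 43.4, 3), (-2.7, 57.4, 2), (-31.1, 59.1, 2)]
scene [(-3.5, 37.2, 9), (-2.4, 57.4, 3), (-31.4, 57.2, 4)]
[ 0.23  0.01 -0.5 ] [0.019 0.017 0.017] [ 549.85 -368.27  255.94] [-1.7984e+02 -4.0000e-02 -1.7834e+02] 32.45
top (array([ 595.1, -268.2], dtype=float32), array([ 595.1, -267.9]), array([ 9.2, 31.2]), 87.8, 37) 85.4961186321832
scene (array([ 601. , -259.8], dtype=float32), array([ 601.4, -259. ]), array([29.1, 16.1]), 3.1, 25) 82.4752890932341
```

View pics/crop6.png

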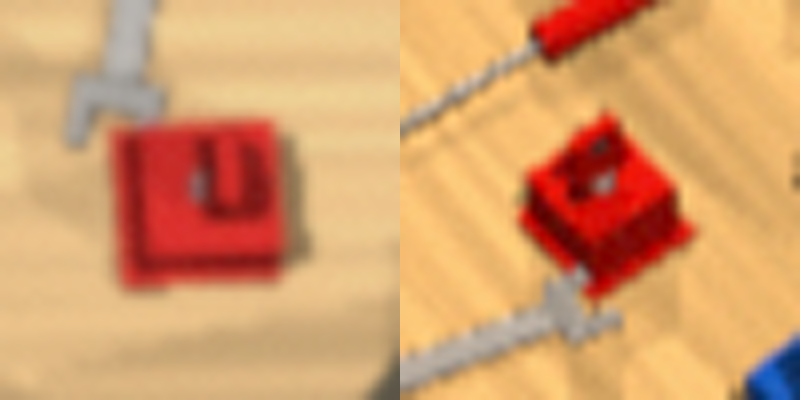

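The key stands upright and seated in the red stand, bow at (235,175) as at the start. The pointer is at rest and the gripper is clear.

Emit:
jog_arm(
  rows=[
    [[0, 0, 0], [0, 0, 0]],
    [[0, 0, 0], [0, 0, 0]],
    [[0, 0, 0], [0, 0, 0]],
  ],
)

```text
time: 32.85
tool_pos: [553.4, -361.9, 255.3]
tcp_rot: [180.0, 0.0, -178.0]
ft_force: [-0.2, -0.3, 0.0]
finger_gap: 40.0
grip_force: 0.0
```

```bash
python3 -c "
from bench import r
print(r.hand_in())"
```

```text
the job is handed in; nothing more can be done
None
```

I turned the switch to its stop with the red key, brought it home, put the key back upright and fully down in its red stand, and handed the job in at about 33 s; the hand-in gave no verdict.

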